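Refit the splint rack and stand the splint in it

TASK

Put the white splint rack (with the orange handle) back on the dark docking base so that both steel pegs come up through its holes and it sits flat (either way round is fine). Then take the grey splint off its sloped drying stand and stand it upright on a long edge in the rack's narrow grey-walled slot, fully down and roughly centred along the slot. Leave the bowl, the pill case and the torch where they are.

Things in the scene. Friction and masses are not known exactly. Their poses are not given: they have to be found in the camera images.
- rack: White rack, loose. Plate 140 (x) x 170 (y) x 12 mm, origin under its centre, z up. 19 mm through holes at x 0, y +-58. Orange handle at the centre: 14 thick (x), 50 long (y), top at z 85; pinch it across x. Two slots along y, walls 150 long, 6 thick, tops at z 44: narrow, grey walls, 16 wide, centred at x +45; wide, yellow walls, 26 wide, at x -43 (not used).
- slot (a point): Centre of the floor of the narrow grey-walled slot, on the rack (12 mm above the rack's underside); axes as the rack's: x across the slot, y along it, z up. The walls rise 32 mm above this floor.
- base: Dark steel docking base, fixed, 130 (x) x 165 (y) x 20 mm, origin under its centre, z up. Steel pegs at x 0, y +-58 mm, 12 mm in diameter, tapering to 6 mm at the tip, rise 18 mm above its top face. The seated rack lies flat on the top face, centre over centre, y axes in line, either way round.
- splint: Grey plastic splint board with two black bands, loose: 10 mm thick (its x), 180 long (y), 110 wide (z); origin at its very centre. At the start it lies on the sloped stand: x points up off the slope, y is level, z points up the slope, 35 degrees from vertical.
- stand: White plastic drying stand, fixed, foot 120 (x) x 150 (y) mm, origin under its centre. Its plate leans 35 degrees from vertical, upper end towards the stand's -x, and backs the lower 65 mm of the splint; the splint's top 45 mm are free on both faces. The splint's lower edge sits at x +30, z 45 mm on a ledge 16 mm deep; its centre near x +3, z 93 mm.
- bowl: stainless steel bowl, 150 mm across, 60 mm high, origin under its centre (leave alone)
- pill_case: clear plastic pill case lying flat, 45 x 150 x 20 mm (x, y, z), origin under its centre (leave alone)
- torch: small aluminium torch lying flat, 110 mm long (its x axis), up to 30 mm thick, origin under its centre (leave alone)
There are look-alikes about, which are no part of the job. Several things have the shape of the splint; the one meant has the colours described above. What is shaped like the rack but pink is not meant.

How it is judged:
On the way, in this order (a step that is already met when the one before it is completed fails the run):
1. the rack sits flat on the docking base, both pegs in its holes (z of rack in the frame of base between 0.015 and 0.025 m and horizontal distance between rack and base below 0.01 m and angle between the x axis of rack and the x axis of base, either way round below 0.12 rad and angle between rack's own z axis and vertical below 0.06 rad), for 0.3 s.
2. the splint stands on edge in the narrow grey-walled slot (z of splint in the frame of slot between 0.049 and 0.061 m and x of splint in the frame of slot between -0.015 and 0.015 m and y of splint in the frame of slot between -0.035 and 0.035 m and angle between splint's own x axis and vertical between 1.2908 and 1.8508 rad and angle between splint's own y axis and vertical between 1.4908 and 1.6508 rad and angle between the y axis of splint and the y axis of rack, either way round below 0.12 rad), for 0.3 s.
At the end, for the whole second after the job is handed in: Rack flat on the base over both pegs (height +-5 mm, centre 10 mm, turn 0.12 rad, tilt 0.06). Splint on a long edge in the grey slot: centre 49-61 mm above its floor, within 15 mm across, 35 mm along; lean under 0.28 rad, edge level within 0.08, along the slot within 0.12. Both settled (all of step 1 and all of step 2 and linear speed of splint below 0.1 m/s and linear speed of rack below 0.02 m/s); the robot touches nothing.
It fails at once if the bowl, pill case or torch is moved more than 30 mm (distance of any of bowl, pill_case, torch from where it was at the start of the episode above 0.03 m).
It also fails if it takes over 59 s, if anything falls off the work surface, if the arm or the gripper's body presses on something with over 40 N, if the wrist force passes 120 N, or if a joint passes its speed limit or range.

ROBOT

A 6-joint arm with a two-finger parallel gripper is mounted at the origin on the work surface. World frame = base frame: x ahead of the robot, y to its left, z up, the work surface at z = 0. Lengths are in m, angles in rad, forces in N, time in s.
With the tool pointing down it reaches from about 0.3 to 0.75 m from the base axis. Payload 8.5 kg.
Tool frame: the origin (TCP) lies midway between the tips of the shut fingers; the grasp point (between the pads) lies 19 mm behind it; z points along the fingers, y is the line along which they close (so a half turn about z gives the same grasp; the last joint's range is limited). The gripper opens to 85 mm and grips with 20 to 120 N. Pads are 22 mm wide; open, the fingers measure 114 mm over their backs; the gripper's body (76 mm by 85 mm) begins 54 mm behind the grasp point. The pads swing forward as they close: fully open they stand 13 mm farther back than shut.
Start: joints at [-1.555, 0.381, 1.297, -0, 1.464, -0.215], TCP at [0.126, -0.535, 0.231] pointing down, gripper open.
Joint ranges: [-3.11, 3.11], [-0.89, 2.33], [0.22, 2.48], [-1.42, 4.56], [0.17, 2.85], [-2.88, 2.88]. Speed limits (rad/s): [2.39, 2.39, 3.14, 3.14, 3.14, 3.14].

INTERFACE

Orientations are given as a 3x3 rotation matrix whose columns are the frame's x, y, z axes.
In Python, from cell import r gives the robot as it stands. The module is installed in compiled form; this text tells all that it offers.
- The arm moves only by the shell command python3 -m inch 'ROWS' [FORCE]. ROWS is a JSON object of lists of equal length, an entry for each row: "delta_rot": the turn, a rotation vector about the world's x, y, z each as a share of 2 rad, from -1 to 1, a list of three; "offset": the shift along the world's x, y, z each as a share of 150 mm, from -1 to 1, a list of three; "claw": the finger opening in mm, from 0 to 85.4. A call has 1 to 20 rows; each row is the pose to reach, as a shift and turn from the pose commanded when the call began; what a row does not reach only later rows make up. A row lasts 1/8 s, in which the tool goes at most 62.5 mm and 10.7 degrees, less where a joint would pass 70% of its speed; a pose out of reach is approached as far as the arm can. A call with a number of a shift or a turn outside -1 to 1 is refused whole. A call with a gripper value outside its range is refused whole. The fingers move at their own pace and stop on an object; FORCE is the grip in N (left out, the last holds). Time passes only in rows, so rows that repeat a pose let the fingers close. It gives the time, the measured TCP pose, the force, the opening and the grip force at its end, in the units of the state.
- r.state(): the state, without advancing time (a new reading comes with each control period).
- r.get_image(name): name is "side" or "top"; returns (picture, depth): 400x640x3 uint8, red, green, blue; 400x640 float32, m along the optical axis (not along the pixel's ray), 0 where there is no reading.
- r.camera_info(name): a dict with "camera_matrix" (3x3 intrinsics, pixels), "k1" (the pictures are not rectified: a ray, as slopes to the right and down, at radius r is drawn at 1 + k1 r^2 times it, then the intrinsics apply), "extrinsics" (4x4, takes a point from camera to world coordinates). Camera axes: x right, y up, looking along -z (the intrinsics and any distortion apply to the point x, -y, -z); pixel columns grow to the right and rows downward; lengths in m; the calibration is good to about 2 mm. A picture is of the moment at which its call begins. camera_info takes no time and is no camera call.
- r.hand_in(): hands the job in; it is judged then, once.
Trained networks look in the newest picture that a camera, given by its name, has taken for a name from the list of things; names that differ only in an ending like _2 or _b are one class to them, and where a whole thing is asked for, a point or a joint stands for the part that bears it (a point fixed in the world has none). Each returns a list of dicts, best first, with "conf" (0 to 1); they miss things now and then, are a little off and sometimes report something else, mostly with a low value. They report only what shows in the picture. A call takes as long as a camera call. They do not tell look-alikes from the thing itself.
- r.outline_of(thing, camera): "pixels" (400x640 bool, what is visible of it) and "bbox" ([left, top, right, bottom] in pixels, round what is visible of it).
The state is a dict: "time_s": time; "joints": joint angles; "qd": joint speeds; "tau": joint torques, N m; "ee_pos": TCP position; "ee_rot": TCP orientation; "ft_force": force on the tool from outside, world axes, zero at the start; "wrist_torque": the same for the moment, N m; "width": opening from 0.0 (shut) to 1.0 (fully open); "finger_force": force on a finger pad.
Only numpy, scipy, OpenCV 4.12 (cv2) and the standard library are available. Lean on these libraries where they do the work, as an engineer would, in place of code of your own. Each camera call takes 0.05 s, during which the arm holds its last target. There are 200 camera calls.

## Working session

There is one attempt and no reset: what is moved stays moved. The work goes in short steps, Python scripts to look and compute and a shell command to move; the robot and the scene stay as the last step left them, time stands still between calls to the robot, and variables do not carry over. Pictures are saved under pics/ and viewed, at most 10 in all, crops included, and the job is handed in when it is done.

```bash
mkdir -p pics
cat > h.py <<'E'
import numpy as np, cv2
from cell import r
def cloud(cam, depth):
    ci=r.camera_info(cam); K=np.array(ci["camera_matrix"],float); k1=ci["k1"]; T=np.array(ci["extrinsics"])
    h,w=depth.shape; u,v=np.meshgrid(np.arange(w),np.arange(h))
    xd=(u-K[0,2])/K[0,0]; yd=(v-K[1,2])/K[1,1]
    x,y=xd.copy(),yd.copy()
    for _ in range(15):
        s=1+k1*(x*x+y*y); x,y=xd/s,yd/s
    P=np.stack([x*depth,-y*depth,-depth],-1)
    return P@T[:3,:3].T+T[:3,3]
def snap(cam,name=None):
    im,d=r.get_image(cam)
    if name: cv2.imwrite("pics/"+name,im[:,:,::-1])
    return im,d,cloud(cam,d)
E
python3 - <<'E'
from h import *
for c in("top","side"):
    im,d,P=snap(c,c+"0.png"); np.savez("/tmp/%s0.npz"%c,im=im,d=d,P=P)
    print(c,np.array(r.camera_info(c)["extrinsics"]).round(3).tolist())
    for n in("rack","base","splint","stand","bowl","pill_case","torch"):
        for o in r.outline_of(n,c):
            m=o["pixels"]&(d>0); p=P[m]
            if len(p): print(n,round(o["conf"],2),np.array(o["bbox"]).round().astype(int).tolist(),np.median(p,0).round(3),p.max(0).round(3),im[m].mean(0).round())
s=r.state(); print(s)
E
```

```text
top [[0.01, 0.997, -0.071, 0.439], [-1.0, 0.01, 0.004, 0.018], [0.005, 0.071, 0.997, 1.181], [0.0, 0.0, 0.0, 1.0]]
rack 0.89 [400, 182, 459, 239] [ 0.492 -0.294  0.013] [ 0.573 -0.209  0.089] [224. 226. 212.]
rack 0.81 [400, 266, 455, 328] [ 0.256 -0.284  0.014] [ 0.337 -0.149  0.512] [169. 109. 124.]
base 0.83 [298, 143, 362, 198] [ 0.605 -0.008  0.02 ] [0.681 0.078 0.042] [127. 132. 139.]
base 0.71 [400, 180, 461, 236] [ 0.493 -0.293  0.013] [ 0.574 -0.209  0.089] [223. 226. 212.]
splint 0.93 [162, 198, 232, 224] [0.483 0.335 0.107] [0.523 0.424 0.145] [115. 117. 120.]
splint 0.82 [201, 260, 272, 335] [0.247 0.247 0.01 ] [0.348 0.342 0.017] [ 58. 229. 219.]
stand 0.96 [178, 191, 235, 234] [0.452 0.328 0.007] [0.551 0.427 0.14 ] [217. 223. 224.]
bowl 0.86 [227, 87, 282, 145] [0.761 0.212 0.022] [0.844 0.292 0.066] [168. 169. 165.]
pill_case 0.87 [332, 104, 385, 121] [ 0.777 -0.081  0.021] [ 0.803 -0.007  0.03 ] [213. 219. 222.]
torch 0.72 [308, 213, 324, 251] [0.419 0.026 0.025] [0.481 0.044 0.035] [207. 206. 204.]
side [[-0.923, 0.192, -0.333, 0.166], [-0.385, -0.46, 0.8, 0.802], [
[... 1079 characters left out ...]
966e+00, -2.15282453e-01]), 'qd': array([-3.20388521e-05,  4.98567919e-04, -5.69299760e-05, -1.71243962e-03,
       -4.99981619e-04,  4.71643899e-04]), 'tau': array([ 1.26218736e-03, -4.48291755e+01, -2.31453037e+01, -1.32046694e-04,
        5.13823434e-04, -3.07537867e-06]), 'ee_pos': array([ 0.1258269 , -0.53540632,  0.23131704]), 'ee_rot': array([[ 9.73484846e-01,  2.28751513e-01,  2.10900465e-05],
       [ 2.28751513e-01, -9.73484846e-01, -1.36076849e-05],
       [ 1.74180621e-05,  1.80712551e-05, -1.00000000e+00]]), 'ft_force': array([ 0.0099265 ,  0.31821244, -0.24694598]), 'wrist_torque': array([-0.00566239, -0.02831967,  0.01413558]), 'finger_force': 0.0, 'width': 1.0012552278068456}
```

View pics/top0.png

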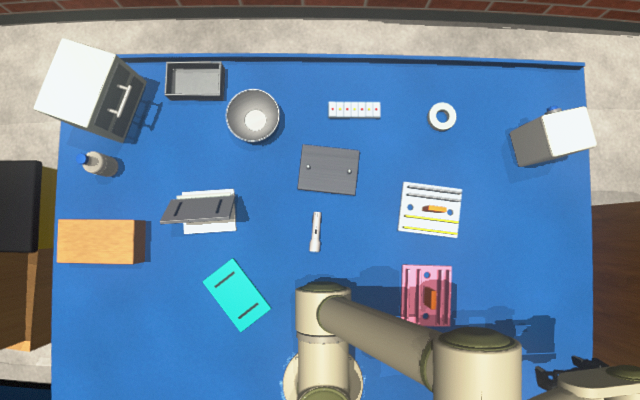

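View pics/side0.png

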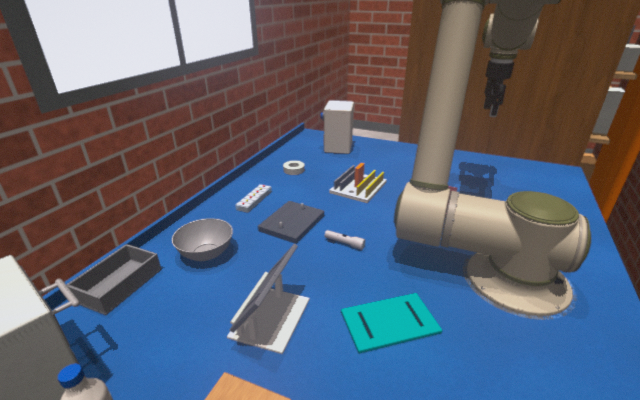

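The top view shows the white rack with its orange handle at (431,210), grey slot up (+x). The base with its two pegs is at (329,169), and the grey splint on its stand at (200,208). The cyan splint and the pink rack are look-alikes. Next I fit the poses.

```bash
cat > fit.py <<'E'
from h import *
def rect(p):
    (c,s,a)=cv2.minAreaRect(p[:,:2].astype(np.float32)); return np.round(c,4),np.round(s,4),round(a,2)
def line(p):
    v=cv2.fitLine(p[:,:2].astype(np.float32),cv2.DIST_HUBER,0,.01,.01).ravel(); return np.degrees(np.arctan2(v[1],v[0])).round(2),v[2:].round(4)
def box(P,d,c,h=.13): return P[(d>0)&(abs(P[...,0]-c[0])<h)&(abs(P[...,1]-c[1])<h)]
E
python3 - <<'E'
from fit import *
for c in("top","side"):
    f=np.load("/tmp/%s0.npz"%c); im,d,P=f["im"],f["d"],f["P"]
    print(c,"table z",np.median(box(P,d,(.45,.13),.06)[:,2]))
    A=box(P,d,(.49,-.287),.125); z=A[:,2]
    print("rack rect",rect(A[(z>.008)&(z<.05)]),"plate z",np.median(z[(z>.008)&(z<.018)]))
    H=A[z>.06]; print("handle",len(H),rect(H[H[:,2]>.078]) if len(H) else 0,z.max())
    col=im[(d>0)&(abs(P[...,0]-.49)<.125)&(abs(P[...,1]+.287)<.125)].astype(int)
    y=(z>.036)&(z<.05)
    yel=y&(col[:,0]-col[:,2]>60)&(col[:,1]-col[:,2]>60); gr=y&(np.ptp(col,axis=1)<35)
    for n,m in(("yel",yel),("grey",gr)):
        if m.sum()>5: print(n,m.sum(),rect(A[m]),line(A[m]),A[m].mean(0).round(4))
    B=box(P,d,(.605,-.005),.12); z=B[:,2]
    print("base",rect(B[(z>.012)&(z<.026)]),np.median(z[(z>.012)&(z<.026)]))
    Q=B[z>.029]; 
    for s in(1,-1):
        q=Q[(Q[:,1]+.005)*s>0]; print(" peg",len(q),q.mean(0).round(4) if len(q) else 0)
    for o in r.outline_of("splint",c):
        m=o["pixels"]&(d>0)&(P[...,1]>.22)&(P[...,0]>.36)&(P[...,2]>.05)
        if m.sum()<100: continue
        S=P[m]
        for _ in range(4):
            mu=S.mean(0); n=np.linalg.svd(S-mu)[2][2]; S=S[abs((S-mu)@n)<.006]
        n=n*np.sign(n[2]); yy=np.cross([0,0,1],n); yy/=np.linalg.norm(yy); zz=np.cross(n,yy)
        R=cv2.minAreaRect(np.c_[S@yy,S@zz].astype(np.float32))
        print("splint n",n.round(3),"y",yy.round(3),"rect",np.round(R[0],4),np.round(R[1],4),round(R[2],2),"off",mu@n, "ctr face",(n*(mu@n)+yy*R[0][0]+zz*R[0][1]).round(4),"mu",mu.round(4))
    st=box(P,d,(.47,.34),.13); z=st[:,2]; f2=st[(z>.002)&(z<.012)]
    print("foot z",np.median(f2[:,2]))
E
```

```text
top table z 0.0003408354280760584
rack rect (array([ 0.4681, -0.2948]), array([0.1734, 0.195 ]), 83.53) plate z 0.011985474682523867
handle 119 (array([ 0.4946, -0.3002]), array([0.0515, 0.0141]), 83.49) 0.0889754278551762
yel 229 (array([ 0.4515, -0.295 ]), array([0.1473, 0.0382]), 83.06) (np.float32(-89.24), array([ 0.4473, -0.3103], dtype=float32)) [ 0.4513 -0.294   0.0436]
grey 263 (array([ 0.5135, -0.3029]), array([0.1477, 0.0822]), 84.69) (np.float32(82.49), array([ 0.5329, -0.2922], dtype=float32)) [ 0.5375 -0.3046  0.0432]
base (array([ 0.6061, -0.0091]), array([0.1651, 0.1315]), 84.41) 0.020184860895776868
 peg 12 [0.6111 0.0487 0.0365]
 peg 16 [ 0.5998 -0.0666  0.0355]
splint n [0.805 0.064 0.589] y [-0.079  0.997  0.   ] rect [ 0.296  -0.2235] [0.1143 0.1784] 89.44 off 0.4729000261377472 ctr face [0.4889 0.3355 0.0982] mu [0.4848 0.3344 0.1039]
foot z 0.003936632408048646
side table z -0.00031656116625300434
rack rect (array([ 0.4966, -0.2985]), array([0.1734, 0.142 ]), 83.32) plate z 0.011547113552801358
handle 84 (array([ 0.4965, -0.298 ]), array([0.05  , 0.0149]), 83.25) 0.08663996390207684
yel 96 (array([ 0.4531, -0.2946]), array([0.1494, 0.037 ]), 83.24) (np.float32(84.89), array([ 0.4388, -0.2963], dtype=float32)) [ 0.4518 -0.2903  0.0421]
grey 115 (array([ 0.4972, -0.2968]), array([0.152 , 0.1153]), 84.69) (np.float32(-85.74), array([ 0.5398, -0.2969], dtype=float32)) [ 0.5371 -0.2889  0.041 ]
base (array([ 0.5781, -0.0032]), array([0.1684, 0.1897]), 84.45) 0.019568522550408085
 peg 13 [0.6117 0.0519 0.0336]
 peg 14 [ 0.6005 -0.0627  0.0336]
splint n [0.79  0.076 0.608] y [-0.096  0.995  0.   ] rect [ 0.2896 -0.2406] [0.113  0.1791] 89.65 off 0.4712584379981086 ctr face [0.4902 0.3382 0.0957] mu [0.4737 0.3617 0.1143]
foot z 0.005941892937650239
```

Rack is at (0.4955, -0.299) with yaw -6.6°, base at (0.606, -0.0085) with yaw -5.55°. I move to above the handle.

```bash
python3 -m inch '{"offset":[[0.82,0.525,0],[0.82,0.525,0],[0.82,0.525,0],[0.82,0.525,0]],"delta_rot":[[0,0,0.3],[0,0,0.3],[0,0,0.3],[0,0,0.3]],"claw":[40,40,40,40]}' 80
python3 -m inch '{"offset":[[0.82,0.525,0],[0.82,0.525,0],[0.82,0.525,0],[0.82,0.525,0]],"delta_rot":[[0,0,0.313],[0,0,0.313],[0,0,0.313],[0,0,0.313]],"claw":[40,40,40,40]}'
python3 -m inch '{"offset":[[0.82,0.525,-0.5],[0.82,0.525,-0.7],[0.82,0.525,-0.7],[0.82,0.525,-0.7],[0.82,0.525,-0.7]],"delta_rot":[[0,0,0],[0,0,0],[0,0,0],[0,0,0],[0,0,0]],"claw":[40,40,40,40,40]}'
```

```text
time_s: 1.4
ee_pos: [0.2498, -0.4559, 0.2315]
ee_rot: [[0.672, 0.741, 0.0], [0.741, -0.672, -0.0], [-0.0, 0.0, -1.0]]
ft_force: [-0.5, -1.5, -0.1]
width: 0.469
finger_force: 0.0
time_s: 1.9
ee_pos: [0.3724, -0.3778, 0.2312]
ee_rot: [[0.111, 0.994, -0.0], [0.994, -0.111, -0.0], [-0.0, -0.0, -1.0]]
ft_force: [-0.8, -0.5, 0.1]
width: 0.471
finger_force: 0.0
time_s: 2.52
ee_pos: [0.4944, -0.3004, 0.1267]
ee_rot: [[0.116, 0.993, 0.0], [0.993, -0.116, -0.001], [-0.001, 0.0, -1.0]]
ft_force: [0.5, 0.8, 0.1]
width: 0.469
finger_force: 0.0
```

```bash
python3 -m inch '{"offset":[[0,0,-0.3],[0,0,-0.51],[0,0,-0.51],[0,0,-0.51],[0,0,-0.51],[0,0,-0.51],[0,0,-0.51],[0,0,-0.51]],"delta_rot":[[0,0,0],[0,0,0],[0,0,0],[0,0,0],[0,0,0],[0,0,0],[0,0,0],[0,0,0]],"claw":[40,40,40,0,0,0,0,0]}' 80
python3 -m inch '{"offset":[[0,0,0.15],[0,0,0.3],[0,0,0.5],[0,0,0.5],[0,0,0.5]],"delta_rot":[[0,0,0],[0,0,0],[0,0,0],[0,0,0],[0,0,0]],"claw":[0,0,0,0,0]}'
```

```text
time_s: 3.52
ee_pos: [0.4953, -0.3003, 0.052]
ee_rot: [[0.114, 0.993, 0.002], [0.993, -0.114, -0.003], [-0.003, 0.003, -1.0]]
ft_force: [-3.0, -1.5, 6.9]
width: 0.152
finger_force: 79.2
time_s: 4.15
ee_pos: [0.4943, -0.2987, 0.1238]
ee_rot: [[0.114, 0.993, -0.001], [0.993, -0.114, 0.001], [0.001, -0.001, -1.0]]
ft_force: [-0.4, -0.6, -5.3]
width: 0.152
finger_force: 78.6
```

```bash
python3 -m inch '{"offset":[[0.15,0.4,0],[0.3,0.8,0],[0.37,0.966,0],[0.37,0.966,0]],"delta_rot":[[0,0,0.009],[0,0,0.009],[0,0,0.009],[0,0,0.009]],"claw":[0,0,0,0]}'
python3 -m inch '{"offset":[[0.15,0.4,0],[0.3,0.8,0],[0.37,0.966,0],[0.37,0.966,0],[0.37,0.966,0]],"delta_rot":[[0,0,0],[0,0,0],[0,0,0],[0,0,0],[0,0,0]],"claw":[0,0,0,0,0]}'
python3 - <<'E'
from fit import *
for c in("top","side"):
    im,d,P=snap(c,c+"1.png")
    A=box(P,d,(.606,-.009),.11); z=A[:,2]
    m=(z>.078)&(z<.1); print(c,"plate z",np.median(z[m]),"rect plate",rect(A[m]))
    m=(z>.105)&(z<.122); print(" walls",m.sum(),rect(A[m]))
E
```

```text
time_s: 4.65
ee_pos: [0.5503, -0.1519, 0.1233]
ee_rot: [[0.093, 0.996, -0.002], [0.996, -0.093, 0.001], [0.001, -0.002, -1.0]]
ft_force: [-0.5, -1.0, -5.3]
width: 0.15
finger_force: 78.8
time_s: 5.28
ee_pos: [0.6053, -0.0104, 0.124]
ee_rot: [[0.097, 0.995, -0.002], [0.995, -0.097, -0.0], [-0.0, -0.002, -1.0]]
ft_force: [-0.2, -0.3, -3.6]
width: 0.149
finger_force: 78.8
top plate z 0.08441403617953924 rect plate (array([ 0.5754, -0.0206]), array([0.1492, 0.0788]), 82.88)
 walls 63 (array([ 0.5793, -0.0023]), array([0.1078, 0.0066]), 84.51)
side plate z 0.08438214613976264 rect plate (array([ 0.6052, -0.0098]), array([0.1759, 0.14  ]), 83.23)
 walls 584 (array([ 0.6048, -0.0094]), array([0.1511, 0.1227]), 84.9)
```

View pics/side1.png

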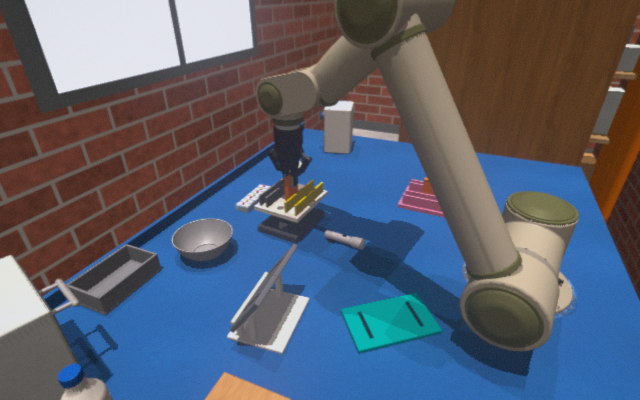

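The rack hangs level above the base at (292,205) in the side view. I nudge it +1 and +2 mm and lower it.

```bash
python3 -m inch '{"offset":[[0.007,0.013,0],[0.007,0.013,-0.12],[0.007,0.013,-0.2],[0.007,0.013,-0.27],[0.007,0.013,-0.32],[0.007,0.013,-0.348],[0.007,0.013,-0.348],[0.007,0.013,-0.348]],"delta_rot":[[0,0,0],[0,0,0],[0,0,0],[0,0,0],[0,0,0],[0,0,0],[0,0,0],[0,0,0]],"claw":[0,0,0,0,0,0,0,0]}'
```

```text
time_s: 6.38
ee_pos: [0.607, -0.0073, 0.073]
ee_rot: [[0.096, 0.995, 0.001], [0.995, -0.096, -0.0], [-0.0, 0.001, -1.0]]
ft_force: [0.1, 0.4, -1.2]
width: 0.151
finger_force: 79.1
```

```bash
python3 -m inch '{"offset":[[0,0,0],[0,0,0],[0,0,0],[0,0,0.4],[0,0,0.8],[0,0,0.9],[0,0,0.9]],"delta_rot":[[0,0,0],[0,0,0],[0,0,0],[0,0,0],[0,0,0],[0,0,0],[0,0,0]],"claw":[40,40,40,40,40,40,40]}'
python3 -m inch '{"offset":[[-0.3,0.4,0],[-0.5,0.8,0],[-0.6,1,0],[-0.6,1,0]],"delta_rot":[[0,0,0],[0,0,0],[0,0,0],[0,0,0]],"claw":[40,40,40,40]}'
python3 - <<'E'
from fit import *
from scipy.spatial.transform import Rotation as Ro
for c in("top","side"):
    im,d,P=snap(c,c+"2.png")
    A=box(P,d,(.606,-.009),.12); z=A[:,2]
    m=(z>.027)&(z<.07); print(c,"plate z",np.median(z[(z>.027)&(z<.037)]),"rect",rect(A[m]))
    m=(z>.055)&(z<.07); print(" walls",m.sum(),rect(A[m])); m=z>.098; print(" handle",m.sum(),rect(A[m]))
s=r.state(); R0=s["ee_rot"]; p=s["ee_pos"]
ps=np.radians(5.); t=np.radians(35.)
n=np.array([np.cos(t)*np.cos(ps),np.cos(t)*np.sin(ps),np.sin(t)]); zz=np.array([-np.sin(t)*np.cos(ps),-np.sin(t)*np.sin(ps),np.cos(t)])
c0=np.array([.4855,.3365,.0935])
Rt=np.stack([np.cross(n,-zz),n,-zz],1)
print("rotvec/2",(Ro.from_matrix(Rt@R0.T).as_rotvec()/2).round(4), "joints",s["joints"].round(2))
g=c0+zz*(.055-.036)
print("pre",(g+.09*zz).round(4),"d",((g+.09*zz-p)/.15).round(3),"grasp step",(-.09*zz/.15).round(3),"p",p)
E
```

```text
time_s: 7.25
ee_pos: [0.6069, -0.0074, 0.2079]
ee_rot: [[0.096, 0.995, 0.001], [0.995, -0.096, -0.0], [-0.0, 0.001, -1.0]]
ft_force: [-0.8, 0.0, -0.7]
width: 0.469
finger_force: 0.0
time_s: 7.75
ee_pos: [0.5146, 0.145, 0.2058]
ee_rot: [[0.092, 0.996, -0.004], [0.996, -0.092, 0.0], [-0.0, -0.004, -1.0]]
ft_force: [-0.3, -0.8, 0.2]
width: 0.47
finger_force: 0.0
top plate z 0.03232678433555258 rect (array([ 0.6071, -0.0089]), array([0.1705, 0.1411]), 84.83)
 walls 580 (array([ 0.6058, -0.0089]), array([0.1499, 0.1219]), 84.34)
 handle 1038 (array([0.5634, 0.0537]), array([0.071 , 0.1876]), 44.75)
side plate z 0.03184214251882156 rect (array([ 0.6077, -0.0064]), array([0.1737, 0.1403]), 83.72)
 walls 521 (array([ 0.6063, -0.0062]), array([0.1514, 0.1239]), 85.65)
 handle 164 (array([0.5611, 0.0493]), array([0.0499, 0.1784]), 42.46)
rotvec/2 [-0.0009 -0.3071  0.0885] joints [ 0.05  0.38  1.38 -0.    1.39  0.14]
pre [0.4232 0.3311 0.1828] d [-0.622  1.257 -0.156] grasp step [ 0.343  0.03  -0.491] p [0.51649859 0.14256273 0.20611758]
```

View pics/side2.png

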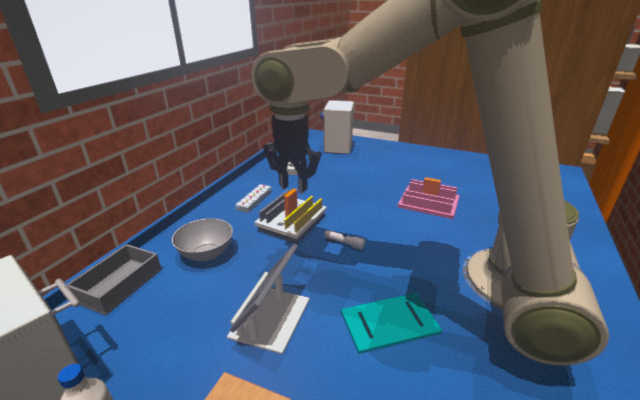

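The rack is seated: plate top at z 0.032, centre (0.607, -0.0075). Next I move to the pre-grasp over the splint.

```bash
python3 -m inch '{"offset":[[-0.3,0.4,0.2],[-0.5,0.8,0.2],[-0.622,1,0.2],[-0.622,1,0.2],[-0.622,1,0.2],[-0.622,1,0.2]],"delta_rot":[[0,-0.08,0.022],[0,-0.155,0.044],[0,-0.23,0.066],[0,-0.307,0.0885],[0,-0.307,0.0885],[0,-0.307,0.0885]],"claw":[40,40,40,40,40,40]}'
python3 -m inch '{"offset":[[0,0.257,-0.15],[0,0.257,-0.356],[0,0.257,-0.356],[0,0.257,-0.356]],"delta_rot":[[0,0,0],[0,0,0],[0,0,0],[0,0,0]],"claw":[40,40,40,40]}'
python3 - <<'E'
from h import *
s=r.state(); print(s["ee_pos"],s["joints"].round(2))
for c in("side","top"): snap(c,c+"3.png")
a=cv2.imread("pics/side3.png")[170:370,180:420]; b=cv2.imread("pics/top3.png")[130:290,120:312]
cv2.imwrite("pics/c3.png",np.hstack([cv2.resize(a,(400,333)),cv2.resize(b,(400,333))]))
E
```

```text
time_s: 8.6
ee_pos: [0.425, 0.2919, 0.2376]
ee_rot: [[-0.084, 0.816, 0.572], [0.996, 0.068, 0.051], [0.003, 0.574, -0.819]]
ft_force: [1.3, -0.2, 1.2]
width: 0.469
finger_force: 0.0
time_s: 9.1
ee_pos: [0.425, 0.3307, 0.1854]
ee_rot: [[-0.085, 0.814, 0.574], [0.996, 0.068, 0.052], [0.003, 0.576, -0.817]]
ft_force: [-0.1, 0.8, -0.2]
width: 0.467
finger_force: 0.0
[0.42497713 0.33074524 0.1853647 ] [ 0.57  0.26  1.78 -0.5   0.59  0.83]
```

View pics/c3.png

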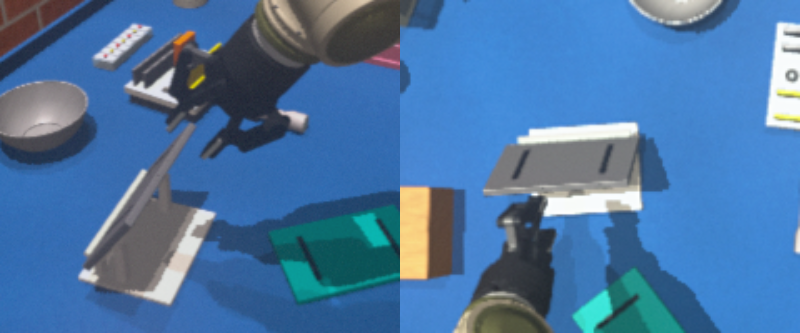

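Run:
```python
from fit import *
s=r.state();p=s["ee_pos"];R=s["ee_rot"]
for c in("top","side"):
    im,d,P=snap(c); col=im.astype(int)
    m=(d>0)&(abs(P[...,0]-.47)<.1)&(abs(P[...,1]-.33)<.13)&(P[...,2]>.05)&(P[...,2]<.3)
    q=P[m]; L=(q-p)@R; # tool frame
    g=L[(L[:,2]<-.005)&(L[:,2]>-.05)]; f=L[(L[:,2]>.03)&(abs(L[:,1])<.05)]
    print(c,"grip tool x",np.percentile(g[:,0],[2,50,98]).round(4) if len(g) else 0,"y",np.percentile(g[:,1],[2,98]).round(4) if len(g) else 0)
    for z0 in np.arange(.035,.15,.015):
        b=f[abs(f[:,2]-z0)<.0075]
        if len(b)>5: print("  z %.3f"%z0,len(b),"x",np.percentile(b[:,0],[1,99]).round(3),"y",np.median(b[:,1]).round(4), np.percentile(b[:,1],[3,97]).round(4))
```

```text
top grip tool x [-0.0116 -0.0059  0.0056] y [-0.026   0.0345]
  z 0.050 204 x [-0.087  0.086] y -0.001 [-0.0064  0.0039]
  z 0.065 255 x [-0.089  0.086] y 0.0022 [-0.0072  0.0043]
  z 0.080 211 x [-0.09   0.086] y 0.0026 [0.0005 0.0042]
  z 0.095 201 x [-0.09   0.087] y 0.0024 [0.0006 0.0042]
  z 0.110 200 x [-0.09   0.086] y 0.0024 [-0.      0.0042]
  z 0.125 186 x [-0.089  0.085] y 0.0023 [0.0002 0.0045]
  z 0.140 189 x [-0.09   0.084] y 0.0024 [-0.0001  0.0043]
side grip tool x [-0.0062  0.0106  0.0145] y [-0.0318  0.041 ]
  z 0.050 170 x [-0.086  0.085] y -0.0015 [-0.0054  0.0025]
  z 0.065 286 x [-0.083  0.09 ] y 0.0001 [-0.0063  0.0037]
  z 0.080 90 x [-0.086  0.091] y 0.0032 [-0.0055  0.0037]
  z 0.095 93 x [-0.081  0.09 ] y 0.0031 [-0.0121  0.0037]
  z 0.110 100 x [-0.084  0.09 ] y 0.0031 [-0.0125  0.0036]
  z 0.125 86 x [-0.08  0.09] y 0.0031 [-0.0112  0.0037]
  z 0.140 170 x [-0.074  0.09 ] y -0.0148 [-0.0272  0.0036]
```

The gripper is centred on the splint (2 mm to correct across). I slide in and close.

```bash
python3 -m inch '{"offset":[[-0.011,0,-0.008],[0.1,0.009,-0.17],[0.2,0.018,-0.31],[0.313,0.027,-0.472],[0.313,0.027,-0.472],[0.313,0.027,-0.472]],"delta_rot":[[0,0,0],[0,0,0],[0,0,0],[0,0,0],[0,0,0],[0,0,0]],"claw":[40,40,40,40,40,40]}' 60
python3 -m inch '{"offset":[[0,0,0],[0,0,0],[0,0,0],[0,0,0],[0,0,0]],"delta_rot":[[0,0,0],[0,0,0],[0,0,0],[0,0,0],[0,0,0]],"claw":[0,0,0,0,0]}'
```

```text
time_s: 10.05
ee_pos: [0.4702, 0.3353, 0.1142]
ee_rot: [[-0.088, 0.814, 0.574], [0.996, 0.07, 0.053], [0.003, 0.576, -0.817]]
ft_force: [-0.1, 0.2, -0.3]
width: 0.47
finger_force: 0.0
time_s: 10.68
ee_pos: [0.4706, 0.3355, 0.1147]
ee_rot: [[-0.088, 0.814, 0.575], [0.996, 0.07, 0.054], [0.004, 0.577, -0.817]]
ft_force: [-3.2, -0.9, 5.9]
width: 0.107
finger_force: 59.6
```

```bash
python3 -m inch '{"offset":[[0,0,0.1],[0.05,0,0.4],[0.1,0,0.8],[0.1,-0.1,0.9],[0.1,-0.1,0.9]],"delta_rot":[[0,0,0],[0,0,0],[0,0,0],[0,0,0],[0,0,0]],"claw":[0,0,0,0,0]}'
python3 - <<'E'
from h import *
from scipy.spatial.transform import Rotation as Ro
s=r.state(); R0=s["ee_rot"]; a=np.radians(-5.5)
y=np.array([np.cos(a),np.sin(a),0]); z=np.array([0,0,-1.]); Rt=np.stack([np.cross(y,z),y,z],1)
print((Ro.from_matrix(Rt@R0.T).as_rotvec()/2).round(4),s["joints"].round(2))
t=np.array([.607,-.0075,0])+.045*y; print(t, (t-s["ee_pos"])/.15)
E
```

```text
time_s: 11.3
ee_pos: [0.4852, 0.3197, 0.2494]
ee_rot: [[-0.087, 0.814, 0.574], [0.996, 0.069, 0.053], [0.003, 0.576, -0.817]]
ft_force: [0.2, 0.4, -2.2]
width: 0.104
finger_force: 59.0
[-2.000e-04  3.076e-01 -8.790e-02] [ 0.48  0.24  1.59 -0.32  0.75  0.56]
[ 0.65179283 -0.01181306  0.        ] [ 1.110446   -2.21008696 -1.66276625]
```

```bash
python3 -m inch '{"offset":[[0.1,-0.2,0],[0.2,-0.4,0],[0.3,-0.6,0],[0.37,-0.74,0],[0.37,-0.74,0]],"delta_rot":[[0,0.075,-0.022],[0,0.15,-0.044],[0,0.23,-0.066],[0,0.3076,-0.088],[0,0.3076,-0.088]],"claw":[0,0,0,0,0]}'
python3 -m inch '{"offset":[[0.185,-0.37,0],[0.37,-0.74,-0.1],[0.555,-1,-0.15],[0.555,-1,-0.15]],"delta_rot":[[0,0,0],[0,0,0],[0,0,0],[0,0,0]],"claw":[0,0,0,0]}'
python3 -m inch '{"offset":[[0.1,-0.25,0],[0.185,-0.47,0],[0.185,-0.47,0],[0.185,-0.47,0],[0.185,-0.47,0]],"delta_rot":[[0,0,0],[0,0,0],[0,0,0],[0,0,0],[0,0,0]],"claw":[0,0,0,0,0]}'
python3 - <<'E'
from fit import *
s=r.state(); p=s["ee_pos"]; print(p)
for c in("side","top"):
    im,d,P=snap(c,c+"4.png"); col=im.astype(int)
    A=box(P,d,(.635,-.01),.13); k=col[(d>0)&(abs(P[...,0]-.635)<.13)&(abs(P[...,1]+.01)<.13)]; z=A[:,2]; grey=np.ptp(k,axis=1)<40
    m=(z>.045)&(z<.07); print(c,"walls",m.sum(),rect(A[m]))
    m=(z>p[2]-.075)&(z<p[2]+.03)&grey&(abs(A[:,0]-p[0])<.02+.1*0); B=A[m]
    if len(B)>30: print(" splint",len(B),rect(B),line(B),"z",np.percentile(B[:,2],[1,99]).round(4),"x",np.median(B[:,0]))
E
```

```text
time_s: 11.92
ee_pos: [0.5426, 0.2077, 0.2456]
ee_rot: [[0.099, 0.995, -0.006], [0.995, -0.099, -0.001], [-0.002, -0.006, -1.0]]
ft_force: [-0.1, 0.7, -3.2]
width: 0.104
finger_force: 59.4
time_s: 12.42
ee_pos: [0.6247, 0.0573, 0.2232]
ee_rot: [[0.098, 0.995, -0.004], [0.995, -0.098, -0.0], [-0.001, -0.004, -1.0]]
ft_force: [-0.2, 0.4, -2.6]
width: 0.107
finger_force: 59.5
time_s: 13.05
ee_pos: [0.6516, -0.0097, 0.226]
ee_rot: [[0.093, 0.996, -0.001], [0.996, -0.093, 0.0], [0.0, -0.001, -1.0]]
ft_force: [-0.2, -0.0, -1.8]
width: 0.108
finger_force: 59.5
[ 0.65158103 -0.00965572  0.22598883]
side walls 850 (array([ 0.6066, -0.0067]), array([0.153, 0.124]), 85.03)
 splint 1477 (array([ 0.6523, -0.0083]), array([0.0357, 0.1795]), 1.82) (np.float32(84.67), array([ 0.6481, -0.0126], dtype=float32)) z [0.1518 0.2545] x 0.6500123579630229
top walls 120 (array([ 0.6294, -0.0353]), array([0.1891, 0.0854]), 43.66)
 splint 409 (array([ 0.6498, -0.0237]), array([0.1539, 0.01  ]), 84.67) (np.float32(84.51), array([ 6.48e-01, -4.00e-04], dtype=float32)) z [0.1535 0.2558] x 0.6488884923254779
```

View pics/side4.png

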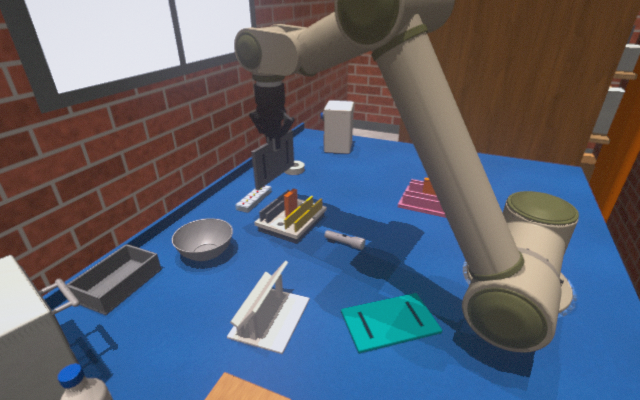

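View pics/top4.png

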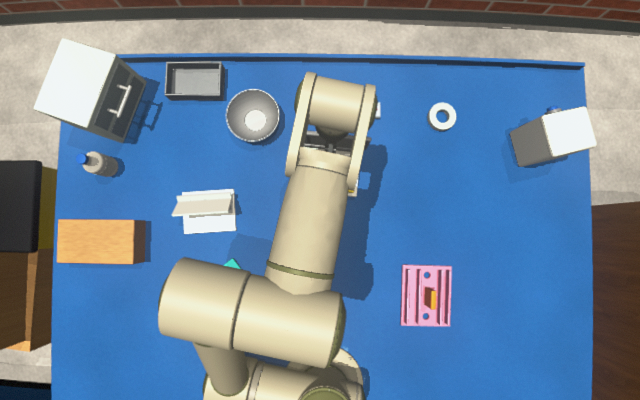

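The splint hangs above the grey slot: side view splint at (273,158), slot at (274,207). I check its tilt and roll in the grip before lowering it.

Run:
```python
from fit import *
s=r.state(); p=s["ee_pos"];R=s["ee_rot"]
for c in("side","top"):
    im,d,P=snap(c); m=(d>0)&(abs(P[...,0]-p[0])<.06)&(abs(P[...,1]-p[1])<.12)&(P[...,2]>.1)
    L=(P[m]-p)@R; L=L[abs(L[:,1])<.012]
    for x0 in(-.07,-.04,0,.04,.07):
      for z0 in(-.01,.02,.045,.068):
        b=L[(abs(L[:,0]-x0)<.012)&(abs(L[:,2]-z0)<.012)]
        if len(b)>5: print(c,x0,z0,len(b),"y",np.median(b[:,1]).round(4))
    for x0 in(-.07,-.03,.03,.07):
        b=L[abs(L[:,0]-x0)<.012]
        if len(b): print(c,x0,"bottom tool z",np.percentile(b[:,2],99).round(4),"top",np.percentile(b[:,2],1).round(4))
    A=box(P,d,(.607,-.009),.12); z=A[:,2]; m=(z>.055)&(z<.07)&(A[:,0]>.63); 
    b=A[m]; a=np.radians(-5.5); X=(b[:,:2]-[.6075,-.0085])@[np.cos(a),np.sin(a)]
    print("wall x hist",np.histogram(X,np.arange(.026,.064,.002)))
```

```text
side -0.07 -0.01 37 y -0.0035
side -0.07 0.02 36 y -0.0034
side -0.07 0.045 32 y -0.0033
side -0.07 0.068 35 y -0.0034
side -0.04 -0.01 40 y -0.0035
side -0.04 0.02 43 y -0.0032
side -0.04 0.045 38 y -0.0035
side -0.04 0.068 36 y -0.003
side 0 -0.01 26 y -0.0087
side 0 0.02 41 y -0.0034
side 0 0.045 40 y -0.0032
side 0 0.068 37 y -0.0031
side 0.04 -0.01 49 y -0.0032
side 0.04 0.02 46 y -0.0033
side 0.04 0.045 44 y -0.0031
side 0.04 0.068 40 y -0.0032
side 0.07 -0.01 52 y -0.0036
side 0.07 0.02 47 y -0.003
side 0.07 0.045 51 y -0.0029
side 0.07 0.068 49 y -0.0028
side -0.07 bottom tool z 0.0786 top -0.0287
side -0.03 bottom tool z 0.0793 top -0.3017
side 0.03 bottom tool z 0.0775 top -0.205
side 0.07 bottom tool z 0.0772 top -0.3013
wall x hist (array([ 0,  0, 17, 43, 13,  7,  2,  0,  0,  0,  0,  0,  1, 25, 54, 23, 12,
        2,  1]), array([0.026, 0.028, 0.03 , 0.032, 0.034, 0.036, 0.038, 0.04 , 0.042,
       0.044, 0.046, 0.048, 0.05 , 0.052, 0.054, 0.056, 0.058, 0.06 ,
       0.062, 0.064]))
top -0.04 -0.01 21 y -0.0047
top -0.04 0.02 22 y -0.0045
top -0.04 0.045 24 y -0.0043
top -0.04 0.068 17 y -0.0042
top 0.04 -0.01 23 y -0.0044
top 0.04 0.02 23 y -0.0042
top 0.04 0.045 18 y -0.0042
top 0.04 0.068 16 y -0.0042
top -0.07 bottom tool z -0.0121 top -0.3036
top -0.03 bottom tool z 0.0745 top -0.302
top 0.03 bottom tool z 0.0767 top -0.3026
top 0.07 bottom tool z 0.0776 top -0.3049
wall x hist (array([ 0,  0,  0,  1,  3,  2,  0,  0,  0,  0,  0,  0,  1, 39, 27,  7,  0,
        0,  0]), array([0.026, 0.028, 0.03 , 0.032, 0.034, 0.036, 0.038, 0.04 , 0.042,
       0.044, 0.046, 0.048, 0.05 , 0.052, 0.054, 0.056, 0.058, 0.06 ,
       0.062, 0.064]))
```

```bash
python3 -m inch '{"offset":[[0,-0.015,-0.2],[0,-0.015,-0.4],[0,-0.015,-0.48],[0,-0.015,-0.48],[0,-0.015,-0.54],[0,-0.015,-0.58],[0,-0.015,-0.62],[0,-0.015,-0.62]],"delta_rot":[[0,0,0],[0,0,0],[0,0,0],[0,0,0],[0,0,0],[0,0,0],[0,0,0],[0,0,0]],"claw":[0,0,0,0,0,0,0,0]}'
```

```text
time_s: 14.25
ee_pos: [0.6518, -0.0135, 0.1325]
ee_rot: [[0.095, 0.995, -0.002], [0.995, -0.095, 0.001], [0.0, -0.002, -1.0]]
ft_force: [0.4, -0.7, -2.2]
width: 0.109
finger_force: 59.6
```

```bash
python3 -m inch '{"offset":[[0,0,-0.05],[0,0,-0.1],[0,0,-0.13],[0,0,-0.145],[0,0,-0.145],[0,0,-0.145]],"delta_rot":[[0,0,0],[0,0,0],[0,0,0],[0,0,0],[0,0,0],[0,0,0]],"claw":[0,0,0,0,0,0]}'
```

```text
time_s: 15.0
ee_pos: [0.6524, -0.0141, 0.1137]
ee_rot: [[0.095, 0.995, 0.002], [0.995, -0.095, -0.001], [-0.001, 0.002, -1.0]]
ft_force: [-3.5, -3.3, 13.8]
width: 0.102
finger_force: 62.0
```

```bash
python3 -m inch '{"offset":[[0,0,0],[0,0,0],[0,0,0],[0,0,0.1],[0,0,0.3],[0,0,0.6],[0,0,0.9],[0,0,0.9],[0,0,0.9]],"delta_rot":[[0,0,0],[0,0,0],[0,0,0],[0,0,0],[0,0,0],[0,0,0],[0,0,0],[0,0,0],[0,0,0]],"claw":[30,30,30,30,30,30,30,30,30]}'
python3 - <<'E'
from fit import *
a=np.radians(-5.5); X=np.array([np.cos(a),np.sin(a),0]); Y=np.array([-np.sin(a),np.cos(a),0]); s0=np.array([.607,-.0083,.032])+.045*X
for c in("side","top"):
    im,d,P=snap(c,c+"5.png")
    L=(P[d>0]-s0)@np.stack([X,Y,[0,0,1]],1)
    b=L[(abs(L[:,0])<.03)&(abs(L[:,1])<.13)&(L[:,2]>.036)&(L[:,2]<.125)]
    print(c,len(b),"top z",np.percentile(b[:,2],[90,99]).round(4),"y",np.percentile(b[:,1],[1,99]).round(4))
    for z0 in(.045,.065,.085,.105):
        q=b[abs(b[:,2]-z0)<.008]; print("  ",z0,len(q),np.percentile(q[:,0],[10,50,90]).round(4) if len(q) else "")
    for y0 in(-.07,0,.07):
        q=b[abs(b[:,1]-y0)<.015]; print("   y",y0,"top",np.percentile(q[:,2],97).round(4) if len(q) else "")
    A=box(P,d,(.607,-.009),.12); z=A[:,2]; print("plate z",np.median(z[(z>.025)&(z<.04)]),rect(A[(z>.027)&(z<.037)]))
E
```

```text
time_s: 16.12
ee_pos: [0.6518, -0.0135, 0.2461]
ee_rot: [[0.095, 0.995, -0.002], [0.995, -0.095, 0.0], [0.0, -0.002, -1.0]]
ft_force: [-0.5, 0.5, -0.6]
width: 0.35
finger_force: 0.0
side 970 top z [0.1084 0.1108] y [-0.0884  0.0895]
   0.045 183 [-0.0037 -0.0023 -0.0005]
   0.065 190 [-0.0036 -0.0023 -0.0006]
   0.085 193 [-0.0037 -0.0023 -0.0008]
   0.105 245 [-0.0033 -0.0016  0.0042]
   y -0.07 top 0.1101
   y 0 top 0.1097
   y 0.07 top 0.1098
plate z 0.03190463803350557 (array([ 0.6079, -0.007 ]), array([0.1762, 0.1412]), 84.55)
top 307 top z [0.1119 0.1137] y [-0.089   0.0647]
   0.045 16 [-0.0041 -0.0038 -0.0032]
   0.065 31 [-0.0042 -0.0039 -0.0036]
   0.085 45 [-0.0044 -0.0038 -0.0033]
   0.105 177 [-0.0039 -0.0004  0.0045]
   y -0.07 top 0.1118
   y 0 top 0.1121
   y 0.07 top 0.1123
plate z 0.03205887924733153 (array([ 0.5398, -0.0784]), array([0.0169, 0.0172]), 89.4)
```

View pics/side5.png

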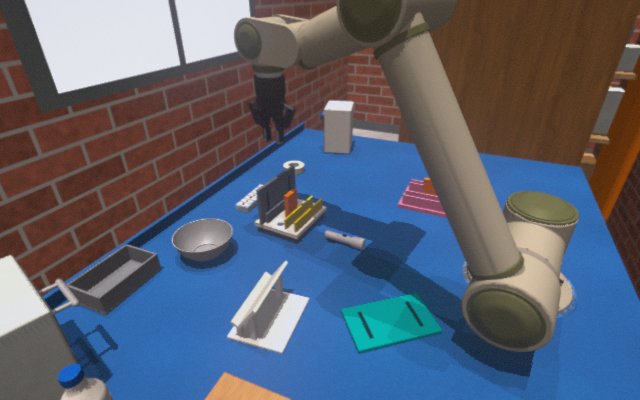

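The splint stands upright in the grey slot at (277,195), its top 110 mm above the slot floor (fully down), centred, and the rack is flat. The gripper is clear of everything.

```bash
python3 -c "from cell import r; print(r.hand_in())"
```

```text
the job is handed in; nothing more can be done
None
```

The job is handed in: in the last pictures the rack sat flat on both pegs and the splint stood upright, fully down and centred in the grey slot, at 16 s; no verdict was returned.

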